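# Slacken a strap clamp with a reversible ratchet and draw the strap off the casting

## Task

The casting on the fixture plate is finished and its strap clamp has to come off. The ratchet on the clamp nut is still set to tighten: throw its reversing lever over, then work the handle to and fro to back the nut off until the strap's serrated heel has lifted out of the heel block. Then push the strap back along its slot until its nose is well clear of the casting, and leave the things lying around the job where they are.

Things in the scene. Friction and masses are not known exactly. Their poses are not given: they have to be found in the camera images.
- setup: Grey steel fixture plate with T-slots, 340 x 420 x 24 mm, fixed on the machine table; carries casting, clamp and ratchet. Origin: on the axis of the clamp stud (16 mm thick, top 134 mm up), at the plate's underside (table level). Plate axes: z up, y from the stud towards the casting, along the strap; -x is the side where the ratchet handle sticks out
- casting_edge (a point): Middle of the casting's top edge under the strap, in plate axes at (0, 46, 70) mm. The casting is a fixed green block with a flat machined top with dark bores, top 70 mm above the table; in plate axes it spans x from -155 to 125 and y from 46 to 190 mm
- stub_top (a point): Top centre of the green water-outlet stub on the casting, 42 mm across, 123 mm above the table, at x = -130, y = 158 mm in plate axes; the handle's end stops against it at one end of its swing
- spare_stud (a point): Top of a spare upright stud, 16 mm thick, 124 mm above the table, with a nut at its foot, at x = -135, y = -147 mm in plate axes; the handle's end stops against it at the other end of its swing
- heel_block (a point): Top centre of the fixed dark block under the strap's heel, 40 x 72 mm, top 67 mm above the table; 3 mm serrations on it mesh with those under the strap
- nut_top (a point): Top centre of the clamp nut, on the stud axis, about 114 mm above the table when tight. Nut, ratchet and strap rise together, 10 mm per turn, as the nut is backed off (anticlockwise from above; about 0.7 N m turns it); a full stroke of the handle lifts them about 2 mm. Hex and 48 mm toothed wheel show in the open ratchet head, 62 mm across, 89 to 112 mm above the table
- handle (a joint): Angle of the ratchet handle about the stud, rad: 0 along plate -x, growing anticlockwise from above (the loosening way, handle end away from the casting); swing -0.72 to 0.72, drag 0.4 N m. One way it drives the nut, the other way it clicks over the 20 teeth and the nut stays. As found it is set to tighten: clockwise it locks, anticlockwise it only clicks
- handle_grip (a point): Point on the axis of the handle's round grip, 140 mm from the stud axis, about 99 mm above the table when the nut is tight. The grip is a bare steel bar 23 mm thick, 104 to 214 mm out from the stud axis; between head and grip is a shank 19 mm wide and 14 mm high with its top at 106 mm
- reverser (a joint): Reversing lever on the ratchet head, rad: 0 = tighten (leans away from the casting), 0.90 = loosen (leans to the casting side). Pivot on the handle's centre line, 38 mm from the stud axis; the lever points outward, 26 degrees to either side of the handle. About 0.1 N m moves it; it stays where put, so push it fully over. A pawl caught under load lets go when the handle is eased the loosening way
- reverser_tip (a point): Top of the thumb pad at the end of the reversing lever, 36 mm from its pivot, about 130 mm above the table when the nut is tight. The upright pad is 12 mm along the lever, 10 mm wide and 17 mm high (113 to 130 mm)
- strap_nose (a point): Middle of the top edge of the strap's nose end, in plate axes at (0, 68, 86) mm when clamped. The strap is a slotted steel bar 34 mm wide, 16 mm thick, 148 mm long, along plate y. It slides only towards -y, 40 mm, against about 3 N, once it has risen 3 mm and the serrations under its heel are free; before that it stops after 1 to 2 mm
- screw_jack: Small steel screw jack, 50 mm round, 78 mm high, standing on the plate; bystander, origin at the centre of its underside
- dial_gauge: Dial gauge on a dark magnetic base (50 x 60 x 55 mm) with a post, 190 mm high, on the table beside the casting; bystander, origin under the middle of the base
- chip_brush: Brush lying on the table beside the spanner; bystander
- spanner: Flat spanner lying on the table beside the plate; bystander

How it is judged:
By the outcome, as a careful person would: the job done as asked, in the order asked, and still so for the second after the job is handed in, with the robot touching nothing.
It also fails if it takes over 64 s, if anything falls off the work surface, if the arm or the gripper's body presses on something with over 40 N, if the wrist force passes 120 N, or if a joint passes its speed limit or range.

## Robot

A 6-joint arm with a two-finger parallel gripper is mounted at the origin on the work surface. World frame = base frame: x ahead of the robot, y to its left, z up, the work surface at z = 0. Lengths are in mm, angles in rad, forces in N, time in s.
With the tool pointing down it reaches from about 400 to 925 mm from the base axis. Payload 12.5 kg.
Tool frame: the origin (TCP) lies on the mounting face of the last link; the fingertips stand 190 mm ahead of it and the grasp point (between the pads) lies 171 mm ahead of it; z points along the fingers, x is the direction in which the jaws open and shut, and the axes are right-handed (so a half turn about z gives the same grasp; the last joint's range is limited). The gripper opens to 95 mm and grips with 3 to 60 N. Pads are 20 mm wide; open, the fingers measure 119 mm over their backs; the gripper's body (75 mm by 180 mm) begins 59 mm behind the grasp point.
Start: joints at [-1.33, 0.491, 1.559, -0, 1.092, -0.106], TCP at [212.45, -587.784, 404.761] pointing down, gripper open.
Joint ranges: [-3.1, 3.1], [-0.84, 2.19], [0.05, 2.79], [-1.13, 4.28], [0.06, 2.93], [-2.69, 2.69]. Speed limits (rad/s): [2.22, 2.22, 2.79, 3.14, 3.14, 3.14].

## Interface

Orientations are given as a rotation vector (axis times angle).
In Python, from cell import robot gives the robot as it stands.
- The arm moves only by the tool move_arm, never from a script. Its argument "rows" is a list that holds one entry, the list of rows, each a list of 7 numbers: the shift along the tool's x, y, z as a fraction of full scale, then the turn, a rotation vector about the tool's x, y, z as a fraction of full scale, then the gripper's target within -1 to 1 (fully open at 1, half-way at 0, shut at -1). A call has 1 to 20 rows; each row is the pose to reach, as a shift and turn from the pose commanded when the call began, along the tool's axes at that moment; what a row does not reach only later rows make up. Full scale, the value 1, is 300 mm for a shift and 90 degrees for a turn. A row lasts 1/8 s, in which the tool goes at most 62.5 mm and 10.7 degrees, less where a joint would pass 70% of its speed; a pose out of reach is approached as far as the arm can. A call with a number of a shift or a turn outside -1 to 1 is refused whole. A call with a gripper value outside its range is refused whole. The fingers move at their own pace and stop on an object; "grip_force" is the grip in N (left out, the last holds). Time passes only in rows, so rows that repeat a pose let the fingers close. It gives the time, the measured TCP pose, the force and the opening at its end, in the units of the state.
- robot.state(): the state, without advancing time (a new reading comes with each control period).
- robot.grab_frame(name): name is "side" or "top"; returns a dict with "frame" (480x640x3 uint8, red, green, blue), "fovy" (degrees; the focal length in pixels is half the picture's height over the tangent of half this angle, whatever the lens; pixels are square), "cx", "cy" (the principal point, pixels), "origin" and "attitude" of the camera in the world. Camera axes: x right, y down, z forward; pixel columns grow to the right and rows downward; lengths in mm; the calibration is good to about 2 mm. A picture is of the moment at which its call begins. There is no depth.
- robot.finish_job(): hands the job in, once; it reports no verdict.
Trained networks look in a picture, given as the dict that the camera call returned (one of the last four; its "shot" number tells which), for a name from the list of things; names that differ only in an ending like _2 or _b are one class to them, and where a whole thing is asked for, a point or a joint stands for the part that bears it (a point fixed in the world has none). Each returns a list of dicts, best first, with "confidence" (0 to 1); they miss things now and then, are a little off and sometimes report something else, mostly with a low value. They report only what shows in the picture. A call takes as long as a camera call.
- robot.masks_of(picture, label): "pixels" (480x640 bool, what is visible of it) and "rect" ([left, top, right, bottom] in pixels, round what is visible of it).
- robot.place_of(picture, label): "point" ([column, row] in pixels: a listed point, or the origin of a listed thing).
The state is a dict: "time": time; "qpos": joint angles; "qvel": joint speeds; "joint_torque": joint torques, N m; "tool_pos": TCP position; "ee_rot": TCP orientation; "force": force on the tool from outside, world axes, zero at the start; "ft_torque": the same for the moment, N m; "opening": finger opening in mm.
Only numpy, scipy, OpenCV 4.12 (cv2) and the standard library are available. Lean on these libraries where they do the work, as an engineer would, in place of code of your own. Each camera call takes 0.05 s, during which the arm holds its last target.

## Working session

There is one attempt and no reset: what is moved stays moved. The work goes in short steps, Python scripts to look and compute and a tool call to move; the robot and the scene stay as the last step left them, time stands still between calls to the robot, and variables do not carry over. Pictures are saved under pics/ and viewed, and the job is handed in when it is done.

Besides the shell and the picture viewer there is one more tool, called after "Call:" in YAML: its name, and indented under it one key for each argument. move_arm: Moves the arm, as the interface text tells. Shift numbers are shares of 300 mm and turn numbers shares of 90 degrees, none past 1 either way. Its arguments: {"type":"object","properties":{"rows":{"type":"array","items":{"type":"array","items":{"type":"array","items":{"type":"number","minimum":-1,"maximum":1}}}},"grip_force":{"type":"number"}},"required":["rows"]}

```bash
ls; mkdir -p pics
cat > h.py <<'E'
import numpy as np, cv2, json
from cell import robot
from scipy.spatial.transform import Rotation as R
def grab(name,fn=None):
    p=robot.grab_frame(name)
    if fn: cv2.imwrite('pics/'+fn,p['frame'][:,:,::-1])
    return p
def K(p):
    f=240/np.tan(np.radians(p['fovy'])/2); return f
def att(p):
    a=np.array(p['attitude'],float)
    return a if a.shape==(3,3) else R.from_rotvec(a).as_matrix()
def ray(p,uv):
    f=K(p); d=np.array([(uv[0]-p['cx'])/f,(uv[1]-p['cy'])/f,1]); return np.array(p['origin']),att(p)@d
def atz(p,uv,z):
    o,d=ray(p,uv); return o+d*(z-o[2])/d[2]
def proj(p,X):
    c=att(p).T@(np.array(X,float)-np.array(p['origin'])); return np.array([p['cx']+K(p)*c[0]/c[2],p['cy']+K(p)*c[1]/c[2]])
E
python3 - <<'E'
from h import *
s=robot.state(); print({k:np.round(v,3) for k,v in s.items()})
for n in ('top','side'):
    p=grab(n,n+'0.png'); print(n,{k:v for k,v in p.items() if k!='frame'})
    for l,z in [('setup',0),('casting_edge',70),('stub_top',123),('spare_stud',124),('heel_block',67),('nut_top',114),('handle_grip',99),('reverser_tip',130),('strap_nose',86),('screw_jack',0),('dial_gauge',0)]:
        r=robot.place_of(p,l)[:2]
        print(l,[(np.round(q['point'],1),round(q['confidence'],2),np.round(atz(p,q['point'],z),1)) for q in r])
E
```

```text
pics
{'time': np.float64(0.0), 'qpos': array([-1.33 ,  0.492,  1.559,  0.   ,  1.092, -0.106]), 'qvel': array([ 0.001, -0.001,  0.001,  0.   , -0.001,  0.001]), 'joint_torque': array([ 2.0000e-03, -6.1265e+01, -2.5818e+01,  6.9000e-02,  4.8000e-02,
       -0.0000e+00]), 'tool_pos': array([ 212.454, -587.751,  404.148]), 'ee_rot': array([-2.571e+00,  1.804e+00,  1.000e-03]), 'force': array([ 0.081, -0.167, -0.588]), 'ft_torque': array([-0.015,  0.004, -0.029]), 'opening': np.float64(95.25)}
top {'fovy': 47.14148564444139, 'cx': 323.9942736941077, 'cy': 236.2543209405935, 'origin': array([ 396.33881335,    6.70679645, 1403.7438585 ]), 'attitude': array([-2.15355263,  2.11480974, -0.1935236 ]), 'shot': 1}
setup [(array([299.8, 229.4]), 0.63, array([659. ,  61.3,   0. ]))]
casting_edge [(array([282.7, 226.5]), 0.94, array([652.4, 100.9,  70. ]))]
stub_top [(array([235.4, 280.4]), 0.66, array([512.4, 203.3, 123. ]))]
spare_stud [(array([367.7, 270.2]), 0.81, array([ 541.8, -104.7,  124. ]))]
heel_block [(array([337. , 225.2]), 0.57, array([658.8, -33.2,  67. ]))]
nut_top [(array([300.5, 2
[... 1105 characters left out ...]
d [(array([373.5, 225.7]), 0.66, array([527.3, -73.4, 124. ])), (array([378.8, 217.5]), 0.6, array([ 541.3, -106.5,  124. ]))]
heel_block [(array([320.6, 225. ]), 0.9, array([672.5, -36.1,  67. ]))]
nut_top [(array([291.7, 226.3]), 0.96, array([667.3,  59.1, 114. ]))]
handle_grip [(array([315.9, 268.5]), 0.55, array([527.5, 106.2,  99. ]))]
reverser_tip [(array([311.2, 236.4]), 0.54, array([589.9,  64.4, 130. ]))]
strap_nose [(array([270.1, 253.1]), 0.77, array([651.3, 138.2,  86. ]))]
screw_jack [(array([303.1, 225.6]), 0.69, array([772.2, -58.9,   0. ]))]
dial_gauge [(array([238.3, 351. ]), 0.61, array([529.7, 321.7,   0. ])), (array([322.4, 223.4]), 0.26, array([ 743.4, -104.4,    0. ]))]
```

Run:
```python
import cv2
for n in('top','side'):
    i=cv2.imread(f'pics/{n}0.png'); c=i[130:370,160:480]; cv2.imwrite(f'pics/{n}0c.png',cv2.resize(c,(800,600),interpolation=cv2.INTER_CUBIC))
```

```text
(no output)
```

View pics/top0c.png

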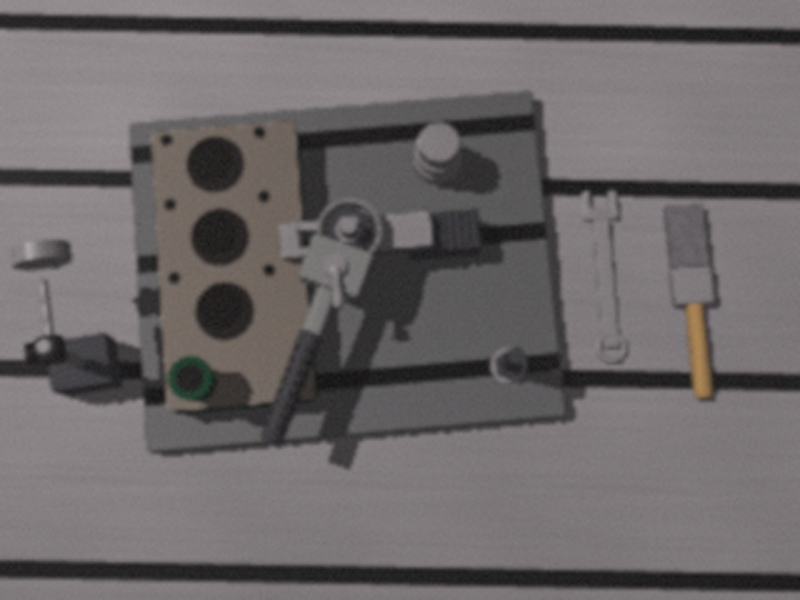

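View pics/side0c.png

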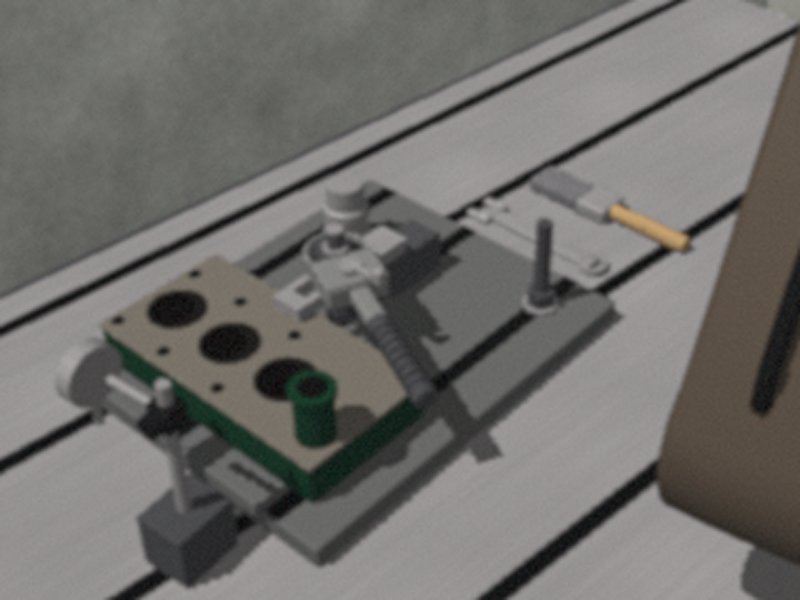

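The overhead and side views agree. In the top crop the stud is at about (350,225), the handle runs down to (275,440), and the reverser leans to the right, away from the casting. The stub is at (190,378) and the spare stud at (510,365). Next I'll fit the plate pose and plan the approach.

```bash
cat >> h.py <<'E'
from scipy.optimize import least_squares
O=np.array([659.,56.,0]); YAW=np.radians(6.3)
def pw(x,y,z):  # plate->world
    c,s=np.cos(YAW),np.sin(YAW); return np.array([O[0]+c*x-s*y,O[1]+s*x+c*y,z])
def hw(r,t,ang,z): # handle frame: r out, t anticlockwise tangential, at handle angle
    a=np.pi+ang; c,s=np.cos(a),np.sin(a); return pw(c*r-s*t,s*r+c*t,z)
def hyaw(ang): return YAW+ang+np.pi/2  # tool x yaw (points to casting side at ang 0)
def Rt(yaw,tilt=0,axis=None):
    M=R.from_euler('z',yaw)*R.from_matrix(np.diag([1.,-1,-1]))
    if tilt: M=R.from_rotvec(np.array(axis)*tilt)*M
    return M
def load():
    try: d=json.load(open('cmd.json')); return np.array(d['p']),R.from_rotvec(d['r'])
    except FileNotFoundError: return np.array([212.45,-587.784,404.761]),R.from_rotvec([-2.571,1.804,.001])
def save(p,r): json.dump(dict(p=list(map(float,p)),r=list(map(float,r.as_rotvec()))),open('cmd.json','w'))
def plan(wps,nd=3,commit=True):
    """wps: (tip xyz world, Rotation, opening mm, repeat)"""
    p0,r0=load(); rows=[]
    for tip,rot,op,n in wps:
        tcp=np.array(tip)-rot.apply([0,0,190])
        sh=r0.inv().apply(tcp-p0)/300; tn=(r0.inv()*rot).as_rotvec()/(np.pi/2)
        row=[round(float(v),nd)+0. for v in (*sh,*tn)]+[round(op/95*2-1,2)]
        assert max(map(abs,row))<=1,row
        rows+= [row]*n
    print(len(rows)); print(json.dumps([rows]).replace(' ',''))
    pe=p0+r0.apply(np.array(row[:3])*300); re=r0*R.from_rotvec(np.array(row[3:6])*np.pi/2)
    if commit: save(pe,re)
def st():
    s=robot.state(); p,r=load(); m=R.from_rotvec(s['ee_rot'])
    print('t',s['time'],'tcp',np.round(s['tool_pos'],1),'cmd',np.round(p,1),'tip',np.round(s['tool_pos']+m.apply([0,0,190]),1),'rotdiff',np.round(np.degrees((r.inv()*m).as_rotvec()),1),'F',np.round(s['force'],1),'op',round(float(s['opening']),1),'q',np.round(s['qpos'],2))
E
python3 - <<'E'
from h import *
# fit
W=[((-130,158),(512.5,202.5)),((-135,-147),(541.5,-105.5)),((0,0),(659.4,55.7)),((0,46),(652.4,101))]
f=lambda q:np.ravel([[q[0]+np.cos(q[2])*a[0]-np.sin(q[2])*a[1]-b[0],q[1]+np.sin(q[2])*a[0]+np.cos(q[2])*a[1]-b[1]] for a,b in W])
r=least_squares(f,[659,56,.11]); print(r.x,np.round(r.fun,1))
# project model on pictures
for n in('top','side'):
    p=grab(n); im=p['frame'][:,:,::-1].copy(); im=cv2.resize(im,None,fx=3,fy=3,interpolation=cv2.INTER_CUBIC)
    h=-.478
    for X,c in [(pw(0,0,134),(0,0,255)),(pw(-130,158,123),(0,255,0)),(pw(-135,-147,124),(0,255,0)),(pw(0,68,86),(255,0,0)),(hw(214,0,h,99),(0,255,255)),(hw(140,0,h,99),(0,255,255)),(hw(70.4,15.8,h,130),(255,0,255)),(pw(-155,46,70),(255,255,0)),(pw(125,46,70),(255,255,0))]:
        u=proj(p,X)*3+1; cv2.circle(im,tuple(int(v) for v in np.round(u)),3,c,-1)
    cv2.imwrite(f'pics/{n}1.png',im[460:1000,560:1290])
p0,_=load()
tgt=hw(72,15.8,-.478,214.)
ry=hyaw(-.478); print('ry',np.degrees(ry),tgt)
E
```

```text
[6.58844356e+02 5.63450425e+01 1.07197570e-01] [ 0.2 -3.  -1.2  1.2 -0.6  0.6  1.5  1.1]
ry 68.91261739274665 [586.13693588  67.16305906 214.        ]
```

View pics/top1.png

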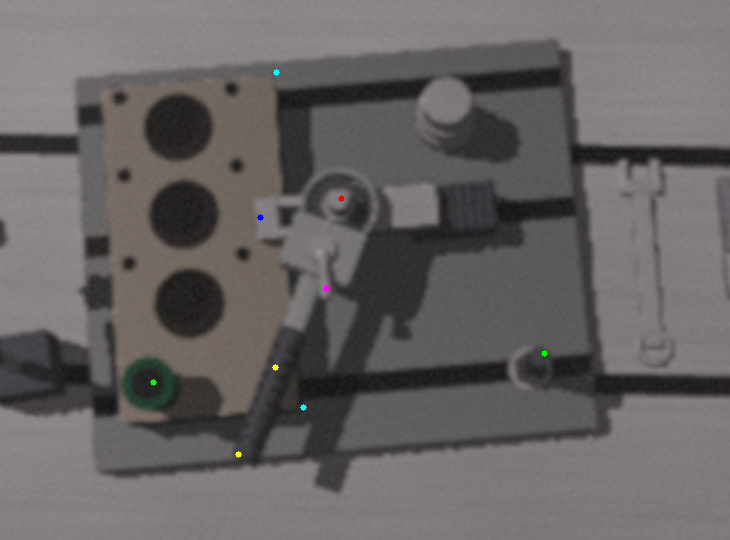

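View pics/side1.png

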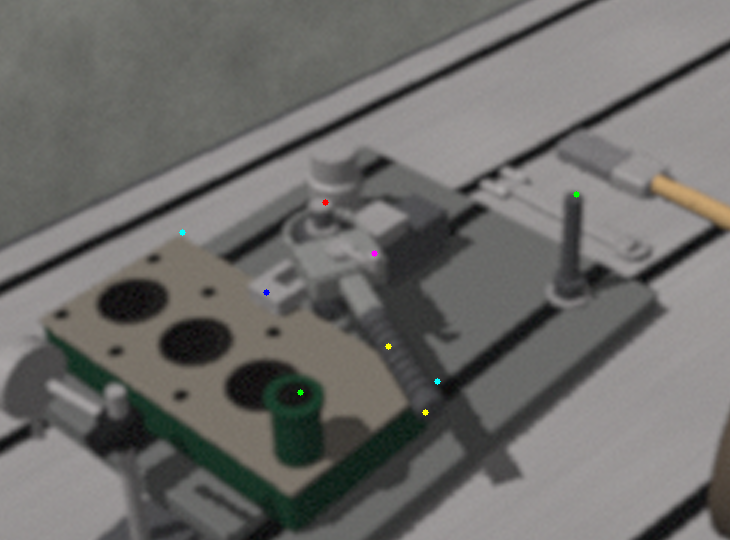

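Run:
```python
from h import *
p0,r0=load(); h=-.455
y0=np.radians(-70.1); y1=hyaw(h)
T=hw(72,15.8,h,200.); S=p0-[0,0,190]
print(T,np.degrees(y1))
M=S+(T-S)*.5; M[2]=214; ym=y0+(y1-y0)*.5
plan([(M,Rt(ym),60,8)])
plan([(T,Rt(y1),60,9)])
```

```text
[585.89947959  65.48440384 200.        ] 70.23042032154754
8
[[[-0.812,-0.956,0.004,-0.001,0.0,-0.78,0.26],[-0.812,-0.956,0.004,-0.001,0.0,-0.78,0.26],[-0.812,-0.956,0.004,-0.001,0.0,-0.78,0.26],[-0.812,-0.956,0.004,-0.001,0.0,-0.78,0.26],[-0.812,-0.956,0.004,-0.001,0.0,-0.78,0.26],[-0.812,-0.956,0.004,-0.001,0.0,-0.78,0.26],[-0.812,-0.956,0.004,-0.001,0.0,-0.78,0.26],[-0.812,-0.956,0.004,-0.001,0.0,-0.78,0.26]]]Traceback (most recent call last):
  File "<stdin>", line 8, in <module>
  File "h.py", line 41, in plan
    assert max(map(abs,row))<=1,row
           ^^^^^^^^^^^^^^^^^^^^
AssertionError: [0.624, -1.088, 0.046, 0.0, 0.001, -0.779, 0.26]
```

Call:
move_arm:
  rows:
    - [[-0.812,-0.956,0.004,-0.001,0.0,-0.78,0.26],[-0.812,-0.956,0.004,-0.001,0.0,-0.78,0.26],[-0.812,-0.956,0.004,-0.001,0.0,-0.78,0.26],[-0.812,-0.956,0.004,-0.001,0.0,-0.78,0.26],[-0.812,-0.956,0.004,-0.001,0.0,-0.78,0.26],[-0.812,-0.956,0.004,-0.001,0.0,-0.78,0.26],[-0.812,-0.956,0.004,-0.001,0.0,-0.78,0.26],[-0.812,-0.956,0.004,-0.001,0.0,-0.78,0.26]]

```text
time: 2.3
tool_pos: [399.7, -260.7, 403.7]
ee_rot: [3.14, 0.003, -0.001]
force: [0.1, 0.0, 0.6]
opening: 60.0
```

Run:
```python
from h import *
st()
p0,r0=load(); h=-.455
y1=hyaw(h); T=hw(72,15.8,h,200.); S=p0-[0,0,190]
M=S+(T-S)*.8
plan([(M,Rt(y1-np.radians(15)),50,7)])
plan([(T,Rt(y1),50,3),(hw(72,15.8,h,150.),Rt(y1),50,2)])
```

```text
t 2.3 tcp [ 399.7 -260.7  403.7] cmd [ 399.3 -261.1  403.9] tip [ 399.6 -261.   213.7] rotdiff [-0.1  0.  -0. ] F [0.1 0.  0.6] op 60.0 q [-0.72  0.28  1.91 -0.    0.95 -0.72]
7
[[[0.499,-0.87,0.036,0.0,0.001,-0.613,0.05],[0.499,-0.87,0.036,0.0,0.001,-0.613,0.05],[0.499,-0.87,0.036,0.0,0.001,-0.613,0.05],[0.499,-0.87,0.036,0.0,0.001,-0.613,0.05],[0.499,-0.87,0.036,0.0,0.001,-0.613,0.05],[0.499,-0.87,0.036,0.0,0.001,-0.613,0.05],[0.499,-0.87,0.036,0.0,0.001,-0.613,0.05]]]
5
[[[0.25,-0.022,0.01,0.0,0.0,-0.166,0.05],[0.25,-0.022,0.01,0.0,0.0,-0.166,0.05],[0.25,-0.022,0.01,0.0,0.0,-0.166,0.05],[0.25,-0.022,0.177,0.0,0.0,-0.166,0.05],[0.25,-0.022,0.177,0.0,0.0,-0.166,0.05]]]
```

Call:
move_arm:
  rows:
    - [[0.499,-0.87,0.036,0.0,0.001,-0.613,0.05],[0.499,-0.87,0.036,0.0,0.001,-0.613,0.05],[0.499,-0.87,0.036,0.0,0.001,-0.613,0.05],[0.499,-0.87,0.036,0.0,0.001,-0.613,0.05],[0.499,-0.87,0.036,0.0,0.001,-0.613,0.05],[0.499,-0.87,0.036,0.0,0.001,-0.613,0.05],[0.499,-0.87,0.036,0.0,0.001,-0.613,0.05]]

```text
time: 3.18
tool_pos: [548.6, -0.9, 392.0]
ee_rot: [2.786, 1.451, -0.001]
force: [-0.1, -0.2, -0.4]
opening: 49.8
```

Call:
move_arm:
  rows:
    - [[0.25,-0.022,0.01,0.0,0.0,-0.166,0.05],[0.25,-0.022,0.01,0.0,0.0,-0.166,0.05],[0.25,-0.022,0.01,0.0,0.0,-0.166,0.05],[0.25,-0.022,0.177,0.0,0.0,-0.166,0.05],[0.25,-0.022,0.177,0.0,0.0,-0.166,0.05]]

```text
time: 3.8
tool_pos: [585.3, 63.6, 337.1]
ee_rot: [-2.573, -1.799, 0.007]
force: [0.5, -0.5, 0.5]
opening: 49.9
```

Run:
```python
from h import *
st()
for n in('top','side'):
    p=grab(n); im=cv2.resize(p['frame'][:,:,::-1],None,fx=3,fy=3,interpolation=cv2.INTER_CUBIC)
    cv2.imwrite(f'pics/{n}2.png',im[460:1000,560:1290])
```

```text
t 3.8 tcp [585.3  63.6 337.1] cmd [585.9  65.5 339.9] tip [584.3  63.4 147.1] rotdiff [ 0.3 -0.2  0.3] F [ 0.5 -0.5  0.5] op 49.9 q [-0.    0.52  1.72 -0.    0.91 -1.22]
```

View pics/side2.png

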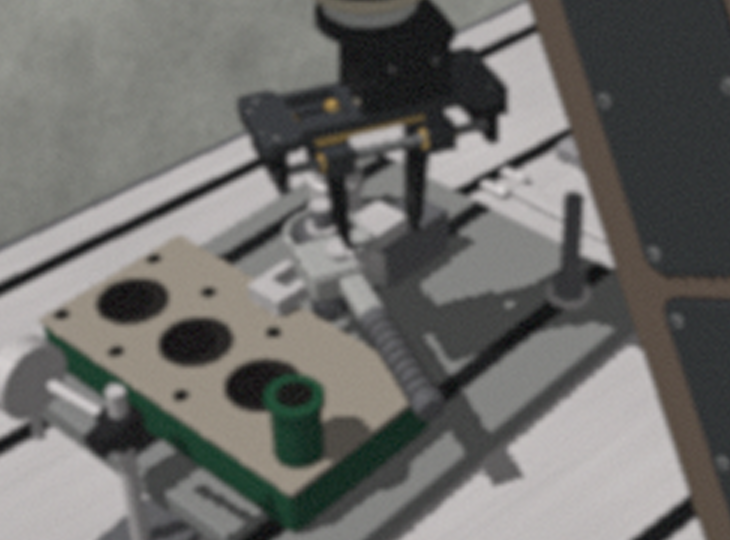

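Run:
```python
from h import *
h=-.455;r=Rt(hyaw(h))
w=[(hw(71,14,h,118),r,50,4)]
for t in (2,-5,-10,-15,-20,-25,-30,-34,-36): w.append((hw(71,t,h,118),r,50,1))
w.append((hw(71,-37,h,118),r,50,3))
plan(w)
```

```text
16
[[[0.006,0.003,0.106,0.0,0.0,0.0,0.05],[0.006,0.003,0.106,0.0,0.0,0.0,0.05],[0.006,0.003,0.106,0.0,0.0,0.0,0.05],[0.006,0.003,0.106,0.0,0.0,0.0,0.05],[0.046,0.003,0.106,0.0,0.0,0.0,0.05],[0.069,0.003,0.106,0.0,0.0,0.0,0.05],[0.086,0.003,0.106,0.0,0.0,0.0,0.05],[0.103,0.003,0.106,0.0,0.0,0.0,0.05],[0.119,0.003,0.106,0.0,0.0,0.0,0.05],[0.136,0.003,0.106,0.0,0.0,0.0,0.05],[0.153,0.003,0.106,0.0,0.0,0.0,0.05],[0.166,0.003,0.106,0.0,0.0,0.0,0.05],[0.173,0.003,0.106,0.0,0.0,0.0,0.05],[0.176,0.003,0.106,0.0,0.0,0.0,0.05],[0.176,0.003,0.106,0.0,0.0,0.0,0.05],[0.176,0.003,0.106,0.0,0.0,0.0,0.05]]]
```

Call:
move_arm:
  rows:
    - [[0.006,0.003,0.106,0.0,0.0,0.0,0.05],[0.006,0.003,0.106,0.0,0.0,0.0,0.05],[0.006,0.003,0.106,0.0,0.0,0.0,0.05],[0.006,0.003,0.106,0.0,0.0,0.0,0.05],[0.046,0.003,0.106,0.0,0.0,0.0,0.05],[0.069,0.003,0.106,0.0,0.0,0.0,0.05],[0.086,0.003,0.106,0.0,0.0,0.0,0.05],[0.103,0.003,0.106,0.0,0.0,0.0,0.05],[0.119,0.003,0.106,0.0,0.0,0.0,0.05],[0.136,0.003,0.106,0.0,0.0,0.0,0.05],[0.153,0.003,0.106,0.0,0.0,0.0,0.05],[0.166,0.003,0.106,0.0,0.0,0.0,0.05],[0.173,0.003,0.106,0.0,0.0,0.0,0.05],[0.176,0.003,0.106,0.0,0.0,0.0,0.05],[0.176,0.003,0.106,0.0,0.0,0.0,0.05],[0.176,0.003,0.106,0.0,0.0,0.0,0.05]]

```text
time: 5.9
tool_pos: [605.0, 114.3, 307.3]
ee_rot: [2.569, 1.805, -0.0]
force: [-1.3, -5.7, -0.2]
opening: 49.7
```

Run:
```python
from h import *
st()
for n in('top','side'):
    p=grab(n); im=cv2.resize(p['frame'][:,:,::-1],None,fx=3,fy=3,interpolation=cv2.INTER_CUBIC)
    cv2.imwrite(f'pics/{n}3.png',im[460:1000,560:1290])
    print([(np.round(q['point'],1),round(q['confidence'],2),np.round(atz(p,q['point'],130),1)) for q in robot.place_of(p,'reverser_tip')])
    print([(np.round(q['point'],1),round(q['confidence'],2),np.round(atz(p,q['point'],99),1)) for q in robot.place_of(p,'handle_grip')])
print(hw(70.4,-15.8,-.455,130))
```

```text
t 5.9 tcp [605.  114.3 307.3] cmd [604.7 114.9 308.1] tip [605.1 114.1 117.3] rotdiff [-0.  -0.1  0. ] F [-1.3 -5.7 -0.2] op 49.7 q [ 0.08  0.59  1.68 -0.    0.87 -1.14]
[]
[]
[(array([322.7, 223.9]), 0.56, array([607.6,  13.6, 130. ])), (array([295.1, 242. ]), 0.45, array([599.1, 103.9, 130. ]))]
[(array([315.1, 271.5]), 0.61, array([521.3, 114. ,  99. ]))]
[598.09350748  94.68073381 130.        ]
```

View pics/side3.png

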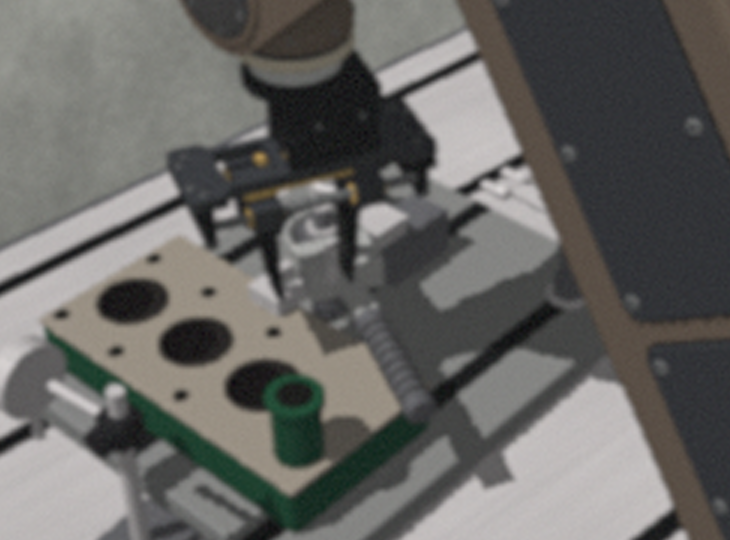

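Run:
```python
from h import *
h=-.455;r=Rt(hyaw(h)); h2=-.505;r2=Rt(hyaw(h2))
plan([(hw(71,-22,h,118),r,62,2),(hw(75,-22,h,150),r,62,2),(hw(145,0,h2,150),r2,62,3),(hw(145,0,h2,112),r2,62,2),(hw(145,0,h2,82),r2,62,3),(hw(145,0,h2,82),r2,29,4)])
```

```text
16
[[[-0.05,0.0,0.0,0.0,0.0,0.0,0.31],[-0.05,0.0,0.0,0.0,0.0,0.0,0.31],[-0.05,-0.013,-0.106,0.0,0.0,0.0,0.31],[-0.05,-0.013,-0.106,0.0,0.0,0.0,0.31],[-0.099,-0.246,-0.106,0.0,0.0,0.031,0.31],[-0.099,-0.246,-0.106,0.0,0.0,0.031,0.31],[-0.099,-0.246,-0.106,0.0,0.0,0.031,0.31],[-0.099,-0.246,0.02,0.0,0.0,0.031,0.31],[-0.099,-0.246,0.02,0.0,0.0,0.031,0.31],[-0.1,-0.246,0.12,0.0,0.0,0.031,0.31],[-0.1,-0.246,0.12,0.0,0.0,0.031,0.31],[-0.1,-0.246,0.12,0.0,0.0,0.031,0.31],[-0.1,-0.246,0.12,0.0,0.0,0.031,-0.39],[-0.1,-0.246,0.12,0.0,0.0,0.031,-0.39],[-0.1,-0.246,0.12,0.0,0.0,0.031,-0.39],[-0.1,-0.246,0.12,0.0,0.0,0.031,-0.39]]]
```

Call:
move_arm:
  rows:
    - [[-0.05,0.0,0.0,0.0,0.0,0.0,0.31],[-0.05,0.0,0.0,0.0,0.0,0.0,0.31],[-0.05,-0.013,-0.106,0.0,0.0,0.0,0.31],[-0.05,-0.013,-0.106,0.0,0.0,0.0,0.31],[-0.099,-0.246,-0.106,0.0,0.0,0.031,0.31],[-0.099,-0.246,-0.106,0.0,0.0,0.031,0.31],[-0.099,-0.246,-0.106,0.0,0.0,0.031,0.31]]

```text
time: 7.08
tool_pos: [525.5, 111.9, 339.2]
ee_rot: [2.612, 1.743, 0.001]
force: [0.3, 0.4, -0.3]
opening: 61.9
```

Run:
```python
from h import *
st()
for n in('top','side'):
    p=grab(n); im=cv2.resize(p['frame'][:,:,::-1],None,fx=3,fy=3,interpolation=cv2.INTER_CUBIC)
    cv2.imwrite(f'pics/{n}4.png',im[460:1000,560:1290])
    print([(np.round(q['point'],1),round(q['confidence'],2),np.round(atz(p,q['point'],130),1)) for q in robot.place_of(p,'reverser_tip')])
```

```text
t 7.075 tcp [525.5 111.9 339.2] cmd [525.1 111.7 272.1] tip [525.7 111.8 149.2] rotdiff [-0.1 -0.  -0. ] F [ 0.3  0.4 -0.3] op 61.9 q [ 0.09  0.45  1.85 -0.    0.84 -1.09]
[(array([282.5, 224.5]), 0.36, array([645.7,  97.3, 130. ]))]
[(array([280.7, 252.8]), 0.59, array([591.2, 150.8, 130. ])), (array([297.3, 245.6]), 0.46, array([585.8, 108.5, 130. ]))]
```

View pics/side4.png

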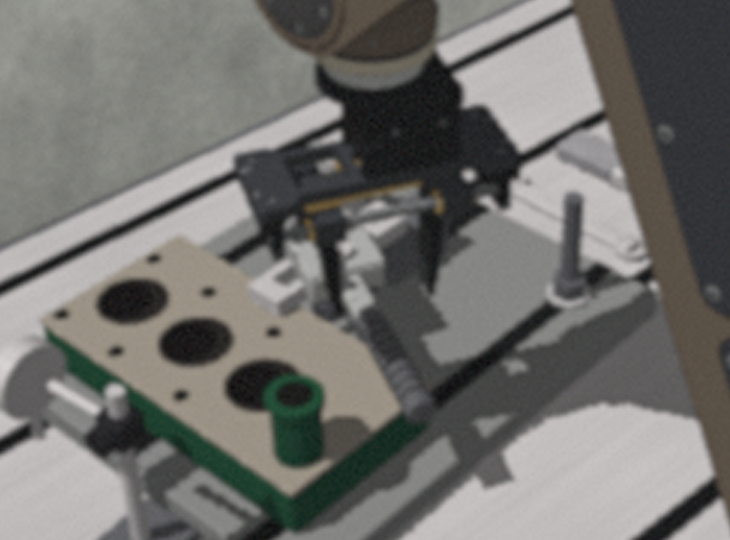

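View pics/top4.png

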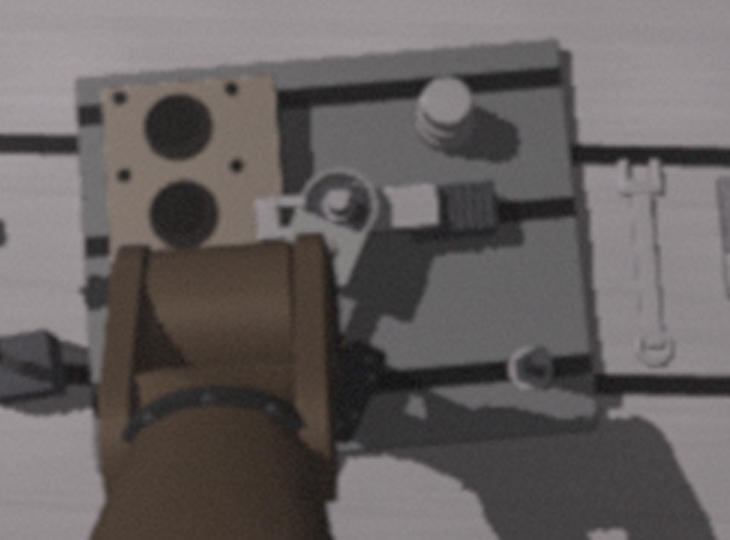

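Call:
move_arm:
  rows:
    - [[0,0,0.126,0,0,0,0.31],[0,0,0.126,0,0,0,0.31],[0,0,0.226,0,0,0,0.31],[0,0,0.226,0,0,0,0.31],[0,0,0.226,0,0,0,0.31],[0,0,0.226,0,0,0,-0.39],[0,0,0.226,0,0,0,-0.39],[0,0,0.226,0,0,0,-0.39],[0,0,0.226,0,0,0,-0.39]]

```text
time: 8.4
tool_pos: [525.4, 111.7, 271.4]
ee_rot: [2.613, 1.742, 0.0]
force: [-0.2, 0.6, -0.5]
opening: 30.7
```

Run:
```python
from h import *
st()
w=[]
for a in np.linspace(-.505,.67,13)[1:]: w.append((hw(145,0,a,82.5),Rt(hyaw(a)),29,1))
w.append((*w[-1][:3],2))
plan(w)
```

```text
t 8.4 tcp [525.4 111.7 271.4] cmd [525.1 111.7 272.1] tip [525.5 111.6  81.4] rotdiff [-0.  -0.1  0. ] F [-0.2  0.6 -0.5] op 30.7 q [ 0.09  0.55  1.91 -0.    0.69 -1.09]
14
[[[-0.047,0.002,-0.001,0.0,0.0,-0.062,-0.39],[-0.094,0.009,-0.002,0.0,0.0,-0.124,-0.39],[-0.139,0.021,-0.002,0.0,0.0,-0.187,-0.39],[-0.184,0.037,-0.002,0.0,0.0,-0.249,-0.39],[-0.227,0.057,-0.002,0.0,0.0,-0.311,-0.39],[-0.267,0.081,-0.002,0.0,0.0,-0.374,-0.39],[-0.306,0.109,-0.002,0.0,0.0,-0.436,-0.39],[-0.341,0.141,-0.002,0.0,0.0,-0.498,-0.39],[-0.373,0.176,-0.002,0.0,0.0,-0.561,-0.39],[-0.401,0.214,-0.002,0.0,0.0,-0.623,-0.39],[-0.425,0.254,-0.002,0.0,0.0,-0.685,-0.39],[-0.446,0.297,-0.002,0.0,0.0,-0.748,-0.39],[-0.446,0.297,-0.002,0.0,0.0,-0.748,-0.39],[-0.446,0.297,-0.002,0.0,0.0,-0.748,-0.39]]]
```

Call:
move_arm:
  rows:
    - [[-0.047,0.002,-0.001,0.0,0.0,-0.062,-0.39],[-0.094,0.009,-0.002,0.0,0.0,-0.124,-0.39],[-0.139,0.021,-0.002,0.0,0.0,-0.187,-0.39],[-0.184,0.037,-0.002,0.0,0.0,-0.249,-0.39],[-0.227,0.057,-0.002,0.0,0.0,-0.311,-0.39],[-0.267,0.081,-0.002,0.0,0.0,-0.374,-0.39],[-0.306,0.109,-0.002,0.0,0.0,-0.436,-0.39],[-0.341,0.141,-0.002,0.0,0.0,-0.498,-0.39],[-0.373,0.176,-0.002,0.0,0.0,-0.561,-0.39],[-0.401,0.214,-0.002,0.0,0.0,-0.623,-0.39],[-0.425,0.254,-0.002,0.0,0.0,-0.685,-0.39],[-0.446,0.297,-0.002,0.0,0.0,-0.748,-0.39],[-0.446,0.297,-0.002,0.0,0.0,-0.748,-0.39],[-0.446,0.297,-0.002,0.0,0.0,-0.748,-0.39]]

```text
time: 10.15
tool_pos: [556.0, -45.9, 271.9]
ee_rot: [1.212, 2.898, -0.001]
force: [-0.3, 1.8, -0.9]
opening: 28.8
```

Run:
```python
from h import *
st()
p=grab('top');im=cv2.resize(p['frame'][:,:,::-1],None,fx=3,fy=3,interpolation=cv2.INTER_CUBIC); cv2.imwrite(f'pics/top5.png',im[460:1000,560:1290])
w=[]
for a in np.linspace(.67,-.67,14)[1:]: w.append((hw(145,0,a,84),Rt(hyaw(a)),29,1))
w.append((*w[-1][:3],2))
plan(w)
```

```text
t 10.15 tcp [556.  -45.9 271.9] cmd [555.9 -46.1 272.6] tip [556.  -46.   81.9] rotdiff [ 0.1 -0.   0.1] F [-0.3  1.8 -0.9] op 28.8 q [-0.2   0.57  1.85 -0.    0.72 -2.55]
15
[[[0.05,0.003,-0.005,0.0,0.0,0.066,-0.39],[0.099,0.011,-0.005,0.0,0.0,0.132,-0.39],[0.147,0.023,-0.005,0.0,0.0,0.197,-0.39],[0.194,0.041,-0.005,0.0,0.0,0.263,-0.39],[0.238,0.063,-0.005,0.0,0.0,0.329,-0.39],[0.28,0.09,-0.005,0.0,0.0,0.394,-0.39],[0.319,0.121,-0.005,0.0,0.0,0.46,-0.39],[0.355,0.156,-0.005,0.0,0.0,0.525,-0.39],[0.387,0.194,-0.005,0.0,0.0,0.591,-0.39],[0.415,0.235,-0.005,0.0,0.0,0.657,-0.39],[0.438,0.279,-0.004,0.0,0.0,0.722,-0.39],[0.457,0.325,-0.004,0.0,0.0,0.788,-0.39],[0.471,0.373,-0.004,0.0,0.0,0.854,-0.39],[0.471,0.373,-0.004,0.0,0.0,0.854,-0.39],[0.471,0.373,-0.004,0.0,0.0,0.854,-0.39]]]
```

View pics/top5.png

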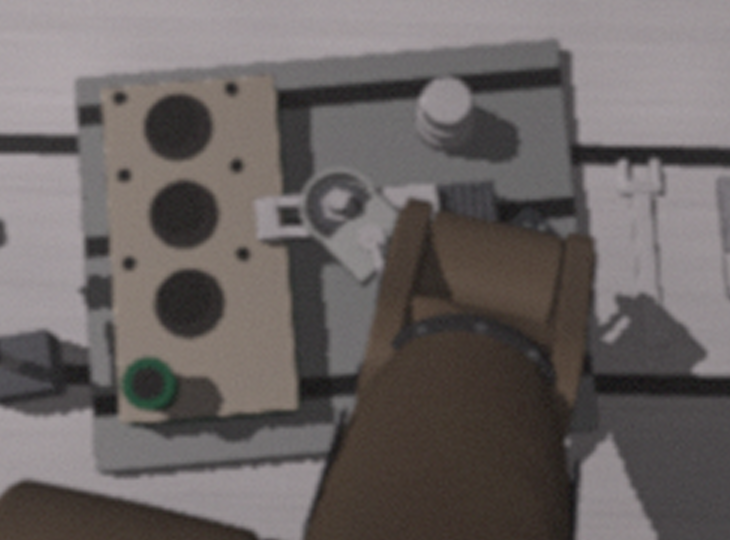

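Call:
move_arm:
  rows:
    - [[0.05,0.003,-0.005,0.0,0.0,0.066,-0.39],[0.099,0.011,-0.005,0.0,0.0,0.132,-0.39],[0.147,0.023,-0.005,0.0,0.0,0.197,-0.39],[0.194,0.041,-0.005,0.0,0.0,0.263,-0.39],[0.238,0.063,-0.005,0.0,0.0,0.329,-0.39],[0.28,0.09,-0.005,0.0,0.0,0.394,-0.39],[0.319,0.121,-0.005,0.0,0.0,0.46,-0.39],[0.355,0.156,-0.005,0.0,0.0,0.525,-0.39],[0.387,0.194,-0.005,0.0,0.0,0.591,-0.39],[0.415,0.235,-0.005,0.0,0.0,0.657,-0.39],[0.438,0.279,-0.004,0.0,0.0,0.722,-0.39],[0.457,0.325,-0.004,0.0,0.0,0.788,-0.39],[0.471,0.373,-0.004,0.0,0.0,0.854,-0.39],[0.471,0.373,-0.004,0.0,0.0,0.854,-0.39],[0.471,0.373,-0.004,0.0,0.0,0.854,-0.39]]

```text
time: 12.08
tool_pos: [536.1, 132.9, 273.1]
ee_rot: [2.747, 1.522, 0.0]
force: [-0.4, -0.1, 0.8]
opening: 29.1
```

Run:
```python
from h import *
st()
p=grab('side');im=cv2.resize(p['frame'][:,:,::-1],None,fx=3,fy=3,interpolation=cv2.INTER_CUBIC); cv2.imwrite(f'pics/side6.png',im[460:1000,560:1290])
w=[]
for a in np.linspace(-.67,.68,14)[1:]: w.append((hw(145,0,a,84.5),Rt(hyaw(min(a,.6))),29,1))
w.append((*w[-1][:3],2))
plan(w)
```

```text
t 12.075 tcp [536.1 132.9 273.1] cmd [536.  133.1 273.9] tip [536.2 132.7  83.1] rotdiff [-0.  -0.1 -0.1] F [-0.4 -0.1  0.8] op 29.1 q [ 0.12  0.56  1.87 -0.    0.71 -0.89]
15
[[[-0.05,0.003,-0.002,0.0,0.0,-0.067,-0.39],[-0.099,0.011,-0.002,0.0,0.0,-0.133,-0.39],[-0.148,0.024,-0.002,0.0,0.0,-0.199,-0.39],[-0.195,0.042,-0.002,0.0,0.0,-0.265,-0.39],[-0.24,0.064,-0.002,0.0,0.0,-0.331,-0.39],[-0.282,0.092,-0.002,0.0,0.0,-0.397,-0.39],[-0.321,0.123,-0.002,0.0,0.0,-0.463,-0.39],[-0.357,0.158,-0.002,0.0,0.0,-0.529,-0.39],[-0.388,0.197,-0.002,0.0,0.0,-0.595,-0.39],[-0.416,0.239,-0.002,0.0,0.0,-0.662,-0.39],[-0.439,0.283,-0.002,0.0,0.0,-0.728,-0.39],[-0.458,0.33,-0.002,0.0,0.0,-0.794,-0.39],[-0.471,0.378,-0.002,0.0,0.0,-0.809,-0.39],[-0.471,0.378,-0.002,0.0,0.0,-0.809,-0.39],[-0.471,0.378,-0.002,0.0,0.0,-0.809,-0.39]]]
```

View pics/side6.png

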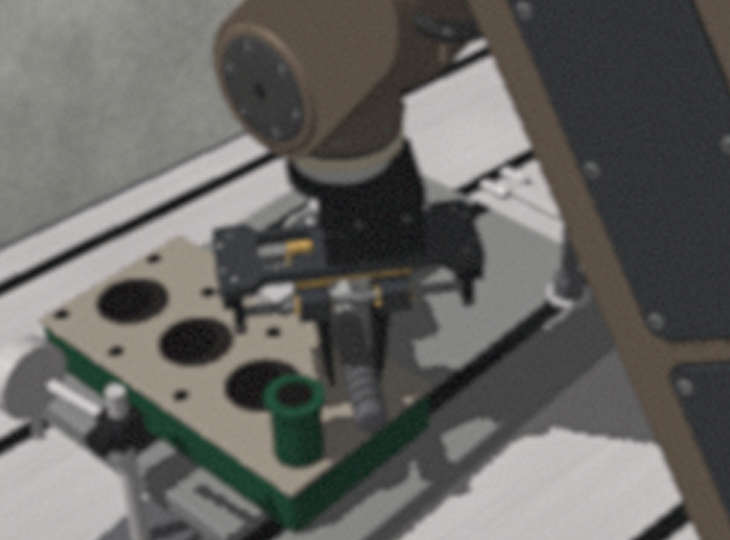

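The handle end is now near the stub (370,410), still held between the fingers. Next is stroke 2.

Call:
move_arm:
  rows:
    - [[-0.05,0.003,-0.002,0.0,0.0,-0.067,-0.39],[-0.099,0.011,-0.002,0.0,0.0,-0.133,-0.39],[-0.148,0.024,-0.002,0.0,0.0,-0.199,-0.39],[-0.195,0.042,-0.002,0.0,0.0,-0.265,-0.39],[-0.24,0.064,-0.002,0.0,0.0,-0.331,-0.39],[-0.282,0.092,-0.002,0.0,0.0,-0.397,-0.39],[-0.321,0.123,-0.002,0.0,0.0,-0.463,-0.39],[-0.357,0.158,-0.002,0.0,0.0,-0.529,-0.39],[-0.388,0.197,-0.002,0.0,0.0,-0.595,-0.39],[-0.416,0.239,-0.002,0.0,0.0,-0.662,-0.39],[-0.439,0.283,-0.002,0.0,0.0,-0.728,-0.39],[-0.458,0.33,-0.002,0.0,0.0,-0.794,-0.39],[-0.471,0.378,-0.002,0.0,0.0,-0.809,-0.39],[-0.471,0.378,-0.002,0.0,0.0,-0.809,-0.39],[-0.471,0.378,-0.002,0.0,0.0,-0.809,-0.39]]

```text
time: 14.0
tool_pos: [556.7, -47.0, 273.7]
ee_rot: [1.311, 2.855, -0.001]
force: [-1.5, -0.2, 0.4]
opening: 29.2
```

Run:
```python
from h import *
st()
w=[]
for a in np.linspace(.68,-.67,14)[1:]: w.append((hw(145,0,a,86),Rt(hyaw(min(a,.6))),29,1))
w.append((*w[-1][:3],2))
plan(w)
```

```text
t 14.0 tcp [556.7 -47.  273.7] cmd [556.9 -46.9 274.4] tip [556.8 -47.2  83.7] rotdiff [ 0.1 -0.   0. ] F [-1.5 -0.2  0.4] op 29.2 q [-0.2   0.57  1.85 -0.    0.72 -2.48]
15
[[[0.05,-0.001,-0.005,0.0,0.0,0.015,-0.39],[0.1,0.002,-0.005,0.0,0.0,0.081,-0.39],[0.149,0.011,-0.005,0.0,0.0,0.147,-0.39],[0.197,0.025,-0.005,0.0,0.0,0.214,-0.39],[0.244,0.044,-0.005,0.0,0.0,0.28,-0.39],[0.288,0.068,-0.005,0.0,0.0,0.346,-0.39],[0.33,0.096,-0.005,0.0,0.0,0.412,-0.39],[0.368,0.128,-0.005,0.0,0.0,0.478,-0.39],[0.403,0.164,-0.005,0.0,0.0,0.544,-0.39],[0.434,0.204,-0.005,0.0,0.0,0.61,-0.39],[0.46,0.246,-0.005,0.0,0.0,0.676,-0.39],[0.483,0.291,-0.005,0.0,0.0,0.742,-0.39],[0.5,0.339,-0.005,0.0,0.0,0.809,-0.39],[0.5,0.339,-0.005,0.0,0.0,0.809,-0.39],[0.5,0.339,-0.005,0.0,0.0,0.809,-0.39]]]
```

Call:
move_arm:
  rows:
    - [[0.05,-0.001,-0.005,0.0,0.0,0.015,-0.39],[0.1,0.002,-0.005,0.0,0.0,0.081,-0.39],[0.149,0.011,-0.005,0.0,0.0,0.147,-0.39],[0.197,0.025,-0.005,0.0,0.0,0.214,-0.39],[0.244,0.044,-0.005,0.0,0.0,0.28,-0.39],[0.288,0.068,-0.005,0.0,0.0,0.346,-0.39],[0.33,0.096,-0.005,0.0,0.0,0.412,-0.39],[0.368,0.128,-0.005,0.0,0.0,0.478,-0.39],[0.403,0.164,-0.005,0.0,0.0,0.544,-0.39],[0.434,0.204,-0.005,0.0,0.0,0.61,-0.39],[0.46,0.246,-0.005,0.0,0.0,0.676,-0.39],[0.483,0.291,-0.005,0.0,0.0,0.742,-0.39],[0.5,0.339,-0.005,0.0,0.0,0.809,-0.39],[0.5,0.339,-0.005,0.0,0.0,0.809,-0.39],[0.5,0.339,-0.005,0.0,0.0,0.809,-0.39]]

```text
time: 15.88
tool_pos: [536.4, 132.9, 275.3]
ee_rot: [2.747, 1.522, 0.001]
force: [0.1, 0.4, -0.1]
opening: 28.7
```

Run:
```python
from h import *
st()
w=[]
for a in np.linspace(-.67,.68,14)[1:]: w.append((hw(145,0,a,87),Rt(hyaw(min(a,.6))),29,1))
w.append((*w[-1][:3],2))
plan(w)
```

```text
t 15.875 tcp [536.4 132.9 275.3] cmd [536.2 133.1 276. ] tip [536.6 132.8  85.3] rotdiff [-0.1 -0.  -0.1] F [ 0.1  0.4 -0.1] op 28.7 q [ 0.12  0.56  1.87 -0.    0.72 -0.89]
15
[[[-0.051,0.003,-0.003,0.0,0.0,-0.067,-0.39],[-0.1,0.01,-0.003,0.0,0.0,-0.133,-0.39],[-0.149,0.023,-0.004,0.0,0.0,-0.199,-0.39],[-0.195,0.041,-0.004,0.0,0.0,-0.265,-0.39],[-0.24,0.064,-0.004,0.0,0.0,-0.331,-0.39],[-0.282,0.091,-0.004,0.0,0.0,-0.397,-0.39],[-0.322,0.122,-0.004,0.0,0.0,-0.463,-0.39],[-0.357,0.158,-0.004,0.0,0.0,-0.529,-0.39],[-0.389,0.196,-0.004,0.0,0.0,-0.595,-0.39],[-0.417,0.238,-0.004,0.0,0.0,-0.662,-0.39],[-0.44,0.283,-0.004,0.0,0.0,-0.728,-0.39],[-0.458,0.329,-0.004,0.0,0.0,-0.794,-0.39],[-0.472,0.378,-0.004,0.0,0.0,-0.809,-0.39],[-0.472,0.378,-0.004,0.0,0.0,-0.809,-0.39],[-0.472,0.378,-0.004,0.0,0.0,-0.809,-0.39]]]
```

Call:
move_arm:
  rows:
    - [[-0.051,0.003,-0.003,0.0,0.0,-0.067,-0.39],[-0.1,0.01,-0.003,0.0,0.0,-0.133,-0.39],[-0.149,0.023,-0.004,0.0,0.0,-0.199,-0.39],[-0.195,0.041,-0.004,0.0,0.0,-0.265,-0.39],[-0.24,0.064,-0.004,0.0,0.0,-0.331,-0.39],[-0.282,0.091,-0.004,0.0,0.0,-0.397,-0.39],[-0.322,0.122,-0.004,0.0,0.0,-0.463,-0.39],[-0.357,0.158,-0.004,0.0,0.0,-0.529,-0.39],[-0.389,0.196,-0.004,0.0,0.0,-0.595,-0.39],[-0.417,0.238,-0.004,0.0,0.0,-0.662,-0.39],[-0.44,0.283,-0.004,0.0,0.0,-0.728,-0.39],[-0.458,0.329,-0.004,0.0,0.0,-0.794,-0.39],[-0.472,0.378,-0.004,0.0,0.0,-0.809,-0.39],[-0.472,0.378,-0.004,0.0,0.0,-0.809,-0.39],[-0.472,0.378,-0.004,0.0,0.0,-0.809,-0.39]]

```text
time: 17.75
tool_pos: [556.8, -47.3, 276.5]
ee_rot: [1.311, 2.854, -0.001]
force: [-1.3, 0.1, 1.0]
opening: 29.1
```

Run:
```python
from h import *
st()
for n in('top','side'):
    p=grab(n);im=cv2.resize(p['frame'][:,:,::-1],None,fx=5,fy=5,interpolation=cv2.INTER_CUBIC)
    for z,c in ((86,(255,0,0)),(91,(0,0,255))):
        cv2.circle(im,tuple(int(v) for v in proj(p,pw(0,68,z))*5+2),2,c,-1)
    for z,c in ((134,(0,255,0)),(114,(0,255,255))):
        cv2.circle(im,tuple(int(v) for v in proj(p,pw(0,0,z))*5+2),2,c,-1)
    cv2.imwrite(f'pics/{n}7.png',im[900:1500,1130:1930])
```

```text
t 17.75 tcp [556.8 -47.3 276.5] cmd [556.9 -47.1 277.1] tip [556.9 -47.4  86.5] rotdiff [ 0.  -0.1  0. ] F [-1.3  0.1  1. ] op 29.1 q [-0.2   0.56  1.85 -0.    0.73 -2.48]
```

View pics/side7.png

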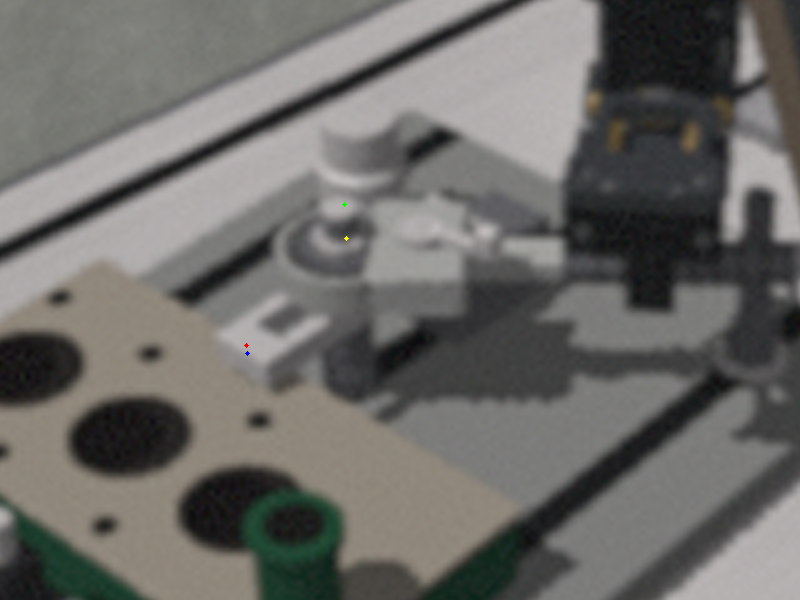

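View pics/top7.png

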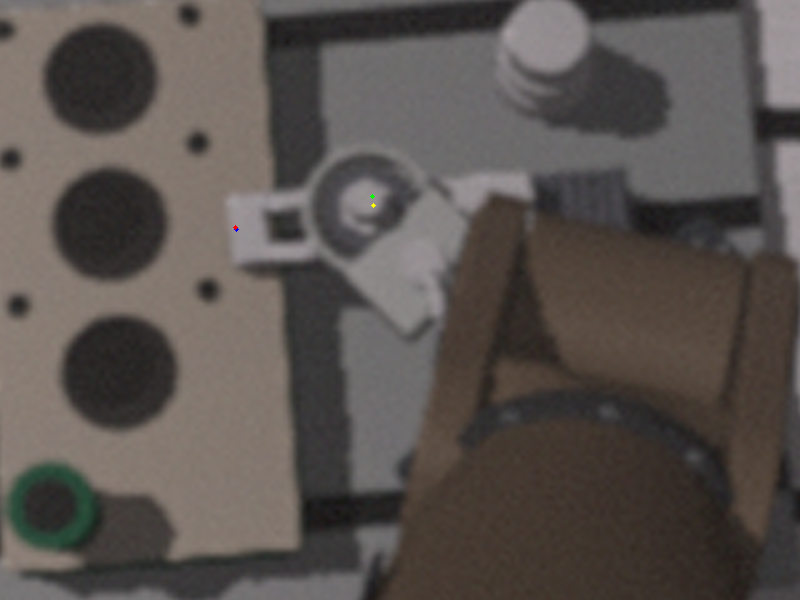

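Run:
```python
from h import *
p=grab('side'); cv2.imwrite('pics/side8.png',p['frame'][:,:,::-1])
a=cv2.imread('pics/side0.png');b=cv2.imread('pics/side8.png')
def crop(i): return cv2.resize(i[220:270,255:315],None,fx=13,fy=12,interpolation=cv2.INTER_CUBIC)[:,:390*2]
o=np.vstack([crop(a)[:,:],crop(b)]); o=cv2.resize(o,(390,600)) if 0 else np.hstack([cv2.resize(crop(a),(400,334)),cv2.resize(crop(b),(400,334))])
cv2.imwrite('pics/cmp8.png',o)
print(proj(p,pw(0,68,86)),proj(p,pw(0,68,91)),proj(p,pw(0,58,86)))
```

```text
[275.06640563 250.29341883] [274.90953803 248.61573756] [278.16088328 248.23066786]
```

View pics/cmp8.png

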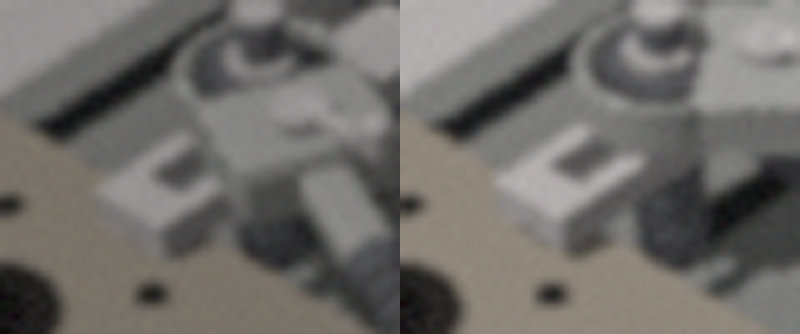

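Run:
```python
from h import *
a=.68; r=Rt(hyaw(.6)); 
ax=[np.cos(YAW),np.sin(YAW),0]
Q=Rt(YAW,-np.radians(25),ax)
mid=Rt(hyaw(.6)-np.radians(65))
A=hw(145,0,a,87)
plan([(A,r,62,3),(hw(145,0,a,180),r,62,3),(pw(-100,20,200),mid,30,6)])
plan([(pw(-30,110,200),Rt(YAW),0,6),(pw(0,100,170),Q,0,4)])
```

```text
12
[[[0.0,0.0,0.0,0.0,0.0,0.0,0.31],[0.0,0.0,0.0,0.0,0.0,0.0,0.31],[0.0,0.0,0.0,0.0,0.0,0.0,0.31],[0.0,0.0,-0.31,0.0,0.0,0.0,0.31],[0.0,0.0,-0.31,0.0,0.0,0.0,0.31],[0.0,0.0,-0.31,0.0,0.0,0.0,0.31],[0.282,0.245,-0.376,0.0,0.0,0.722,-0.37],[0.282,0.245,-0.376,0.0,0.0,0.722,-0.37],[0.282,0.245,-0.376,0.0,0.0,0.722,-0.37],[0.282,0.245,-0.376,0.0,0.0,0.722,-0.37],[0.282,0.245,-0.376,0.0,0.0,0.722,-0.37],[0.282,0.245,-0.376,0.0,0.0,0.722,-0.37]]]
10
[[[0.377,0.048,0.0,0.0,0.0,0.66,-1.0],[0.377,0.048,0.0,0.0,0.0,0.66,-1.0],[0.377,0.048,0.0,0.0,0.0,0.66,-1.0],[0.377,0.048,0.0,0.0,0.0,0.66,-1.0],[0.377,0.048,0.0,0.0,0.0,0.66,-1.0],[0.377,0.048,0.0,0.0,0.0,0.66,-1.0],[0.629,0.015,0.16,-0.252,-0.144,0.649,-1.0],[0.629,0.015,0.16,-0.252,-0.144,0.649,-1.0],[0.629,0.015,0.16,-0.252,-0.144,0.649,-1.0],[0.629,0.015,0.16,-0.252,-0.144,0.649,-1.0]]]
```

Call:
move_arm:
  rows:
    - [[0.0,0.0,0.0,0.0,0.0,0.0,0.31],[0.0,0.0,0.0,0.0,0.0,0.0,0.31],[0.0,0.0,0.0,0.0,0.0,0.0,0.31],[0.0,0.0,-0.31,0.0,0.0,0.0,0.31],[0.0,0.0,-0.31,0.0,0.0,0.0,0.31],[0.0,0.0,-0.31,0.0,0.0,0.0,0.31],[0.282,0.245,-0.376,0.0,0.0,0.722,-0.37],[0.282,0.245,-0.376,0.0,0.0,0.722,-0.37],[0.282,0.245,-0.376,0.0,0.0,0.722,-0.37],[0.282,0.245,-0.376,0.0,0.0,0.722,-0.37],[0.282,0.245,-0.376,0.0,0.0,0.722,-0.37],[0.282,0.245,-0.376,0.0,0.0,0.722,-0.37],[0.282,0.245,-0.376,0.0,0.0,0.722,-0.37]]

```text
time: 19.52
tool_pos: [557.8, 65.1, 388.1]
ee_rot: [-2.64, -1.703, 0.002]
force: [-0.1, 0.2, -0.5]
opening: 29.9
```

Call:
move_arm:
  rows:
    - [[0.377,0.048,0.0,0.0,0.0,0.66,-1.0],[0.377,0.048,0.0,0.0,0.0,0.66,-1.0],[0.377,0.048,0.0,0.0,0.0,0.66,-1.0],[0.377,0.048,0.0,0.0,0.0,0.66,-1.0],[0.377,0.048,0.0,0.0,0.0,0.66,-1.0],[0.377,0.048,0.0,0.0,0.0,0.66,-1.0],[0.629,0.015,0.16,-0.252,-0.144,0.649,-1.0],[0.629,0.015,0.16,-0.252,-0.144,0.649,-1.0],[0.629,0.015,0.16,-0.252,-0.144,0.649,-1.0],[0.629,0.015,0.16,-0.252,-0.144,0.649,-1.0],[0.629,0.015,0.16,-0.252,-0.144,0.649,-1.0]]

```text
time: 20.9
tool_pos: [639.7, 234.8, 341.0]
ee_rot: [2.703, 0.15, 0.032]
force: [-0.1, 0.7, 0.4]
opening: 0.6
```

Run:
```python
from h import *
st()
for n in('top','side'):
    p=grab(n); im=cv2.resize(p['frame'][:,:,::-1],None,fx=3,fy=3,interpolation=cv2.INTER_CUBIC)
    cv2.imwrite(f'pics/{n}9.png',im[460:1000,560:1290])
    for l,z in (('strap_nose',91),('nut_top',119),('reverser_tip',135),('handle_grip',104)):
        print(l,[(np.round(q['point'],1),round(q['confidence'],2),np.round(atz(p,q['point'],z),1)) for q in robot.place_of(p,l)[:2]])
print(pw(0,68,91))
```

```text
t 20.9 tcp [639.7 234.8 341. ] cmd [639.3 235.1 342.1] tip [648.4 155.2 168.7] rotdiff [ 0.  -0.  -0.1] F [-0.1  0.7  0.4] op 0.6 q [ 0.3   0.65  1.46 -0.47  1.17  0.41]
strap_nose [(array([271.7, 225.5]), 0.65, array([650.3, 126.2,  91. ]))]
nut_top [(array([298.4, 221.8]), 0.78, array([655.1,  60.4, 119. ]))]
reverser_tip [(array([315.7, 245.8]), 0.42, array([595.5,  17.9, 135. ]))]
handle_grip [(array([335.4, 264. ]), 0.69, array([557.5, -29.5, 104. ]))]
strap_nose [(array([272.7, 250.3]), 0.66, array([650.1, 131.1,  91. ]))]
nut_top [(array([293.3, 223.4]), 0.58, array([668.2,  53.1, 119. ]))]
reverser_tip [(array([325.4, 226.6]), 0.46, array([590.5,  20.6, 135. ]))]
handle_grip [(array([353.2, 233.9]), 0.57, array([555.6, -35.5, 104. ]))]
[651.53806685 123.58934497  91.        ]
```

View pics/side9.png

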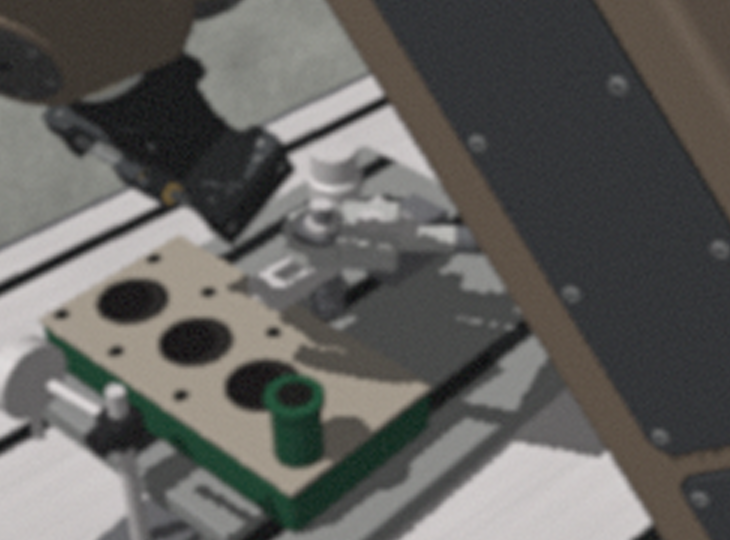

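View pics/top9.png

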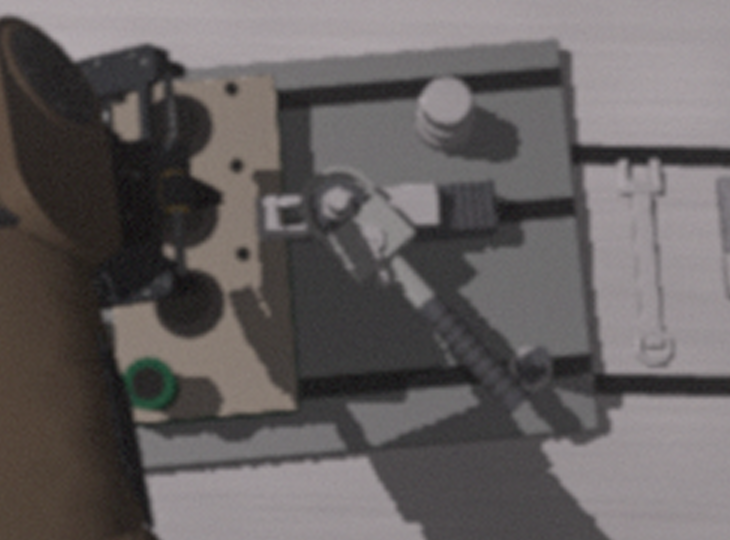

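Run:
```python
from h import *
ax=[np.cos(YAW),np.sin(YAW),0]
Q=Rt(YAW,-np.radians(25),ax)
w=[(pw(0,100,120),Q,0,2),(pw(0,96,95),Q,0,2),(pw(0,94,79.5),Q,0,4)]
for y in (88,83,79,75,71,67,63,59,55): w.append((pw(0,y,79.5),Q,0,1))
w.append((pw(0,53,79.5),Q,0,2))
plan(w)
```

```text
19
[[[0.0,-0.071,0.151,0.0,0.0,0.0,-1.0],[0.0,-0.071,0.151,0.0,0.0,0.0,-1.0],[0.0,-0.094,0.232,0.0,0.0,0.0,-1.0],[0.0,-0.094,0.232,0.0,0.0,0.0,-1.0],[0.0,-0.109,0.281,0.0,0.0,0.0,-1.0],[0.0,-0.109,0.281,0.0,0.0,0.0,-1.0],[0.0,-0.109,0.281,0.0,0.0,0.0,-1.0],[0.0,-0.109,0.281,0.0,0.0,0.0,-1.0],[0.0,-0.091,0.29,0.0,0.0,0.0,-1.0],[0.0,-0.076,0.297,0.0,0.0,0.0,-1.0],[0.0,-0.064,0.302,0.0,0.0,0.0,-1.0],[0.0,-0.052,0.308,0.0,0.0,0.0,-1.0],[0.0,-0.04,0.314,0.0,0.0,0.0,-1.0],[0.0,-0.028,0.319,0.0,0.0,0.0,-1.0],[0.0,-0.016,0.325,0.0,0.0,0.0,-1.0],[0.0,-0.004,0.331,0.0,0.0,0.0,-1.0],[0.0,0.008,0.336,0.0,0.0,0.0,-1.0],[0.0,0.014,0.339,0.0,0.0,0.0,-1.0],[0.0,0.014,0.339,0.0,0.0,0.0,-1.0]]]
```

Call:
move_arm:
  rows:
    - [[0.0,-0.071,0.151,0.0,0.0,0.0,-1.0],[0.0,-0.071,0.151,0.0,0.0,0.0,-1.0],[0.0,-0.094,0.232,0.0,0.0,0.0,-1.0],[0.0,-0.094,0.232,0.0,0.0,0.0,-1.0],[0.0,-0.109,0.281,0.0,0.0,0.0,-1.0],[0.0,-0.109,0.281,0.0,0.0,0.0,-1.0],[0.0,-0.109,0.281,0.0,0.0,0.0,-1.0]]

```text
time: 22.28
tool_pos: [640.4, 229.2, 251.5]
ee_rot: [2.701, 0.148, 0.034]
force: [-0.3, -0.6, 0.3]
opening: 0.4
```

Run:
```python
from h import *
st()
for n in('top','side'):
    p=grab(n); im=cv2.resize(p['frame'][:,:,::-1],None,fx=5,fy=5,interpolation=cv2.INTER_CUBIC)
    cv2.imwrite(f'pics/{n}10.png',im[900:1500,1000:1800])
```

```text
t 22.275 tcp [640.4 229.2 251.5] cmd [644.4 188.6 251.6] tip [649.3 149.4  79.3] rotdiff [-0.1  0.   0. ] F [-0.3 -0.6  0.3] op 0.4 q [ 0.3   0.75  1.52 -0.51  1.01  0.49]
```

View pics/side10.png

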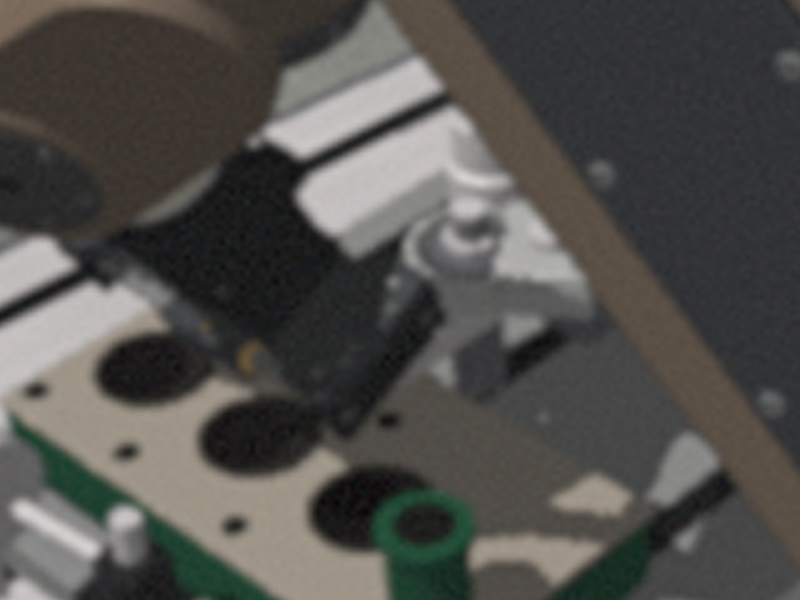

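Call:
move_arm:
  rows:
    - [[0,0.018,0.009,0,0,0,-1],[0,0.033,0.016,0,0,0,-1],[0,0.045,0.021,0,0,0,-1],[0,0.057,0.027,0,0,0,-1],[0,0.057,0.027,0,0,0,-1]]

```text
time: 23.0
tool_pos: [642.4, 210.0, 250.9]
ee_rot: [2.701, 0.148, 0.033]
force: [0.1, 1.2, 1.1]
opening: 0.6
```

Run:
```python
from h import *
st()
```

```text
t 23.0 tcp [642.4 210.  250.9] cmd [644.4 188.6 251.6] tip [651.2 130.1  78.7] rotdiff [-0.1 -0.   0. ] F [0.1 1.2 1.1] op 0.6 q [ 0.27  0.75  1.54 -0.52  1.    0.48]
```

Call:
move_arm:
  rows:
    - [[0,0.012,0.006,0,0,0,-1],[0,0.024,0.011,0,0,0,-1],[0,0.036,0.017,0,0,0,-1],[0,0.048,0.022,0,0,0,-1],[0,0.06,0.028,0,0,0,-1],[0,0.066,0.031,0,0,0,-1]]

```text
time: 23.75
tool_pos: [644.8, 188.3, 250.9]
ee_rot: [2.701, 0.148, 0.033]
force: [-2.1, 3.0, 0.7]
opening: 0.4
```

Run:
```python
from h import *
st()
for n in('top','side'):
    p=grab(n); im=cv2.resize(p['frame'][:,:,::-1],None,fx=5,fy=5,interpolation=cv2.INTER_CUBIC)
    cv2.imwrite(f'pics/{n}11.png',im[900:1500,1130:1930])
```

```text
t 23.75 tcp [644.8 188.3 250.9] cmd [644.4 188.6 251.6] tip [653.6 108.4  78.7] rotdiff [-0.1 -0.   0. ] F [-2.1  3.   0.7] op 0.4 q [ 0.24  0.74  1.55 -0.53  0.98  0.46]
```

View pics/top11.png

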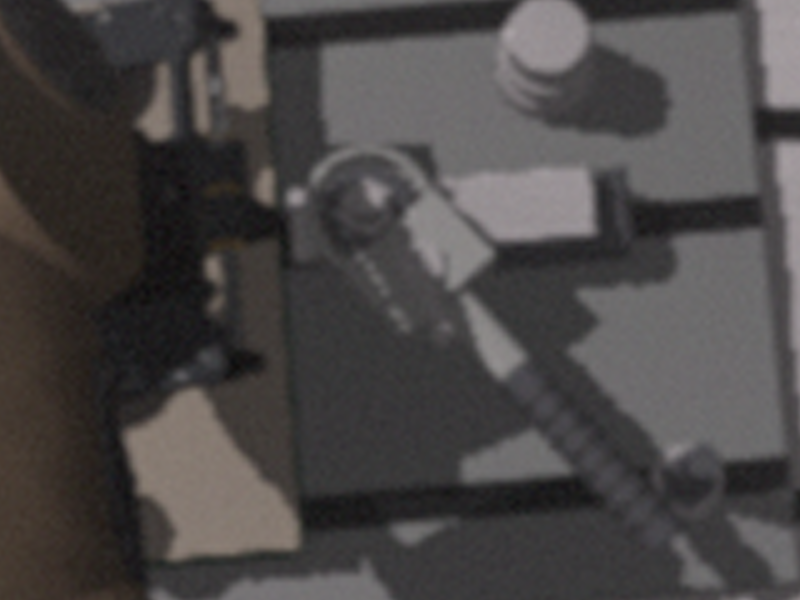

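Call:
move_arm:
  rows:
    - [[0,0.012,0.006,0,0,0,-1],[0,0.024,0.011,0,0,0,-1],[0,0.033,0.015,0,0,0,-1],[0,0.033,0.015,0,0,0,-1]]

```text
time: 24.35
tool_pos: [645.9, 177.6, 250.9]
ee_rot: [2.702, 0.148, 0.033]
force: [-2.1, 3.9, 1.4]
opening: 0.3
```

Run:
```python
from h import *
p,r=load(); save(p+r.apply(np.array([0,.033,.015])*300),r); st()
for n in('top',):
    p=grab(n); im=cv2.resize(p['frame'][:,:,::-1],None,fx=5,fy=5,interpolation=cv2.INTER_CUBIC)
    for X in (pw(17,30,91),pw(-17,30,91),pw(17,-118,91),pw(-17,-118,91)): cv2.circle(im,tuple(int(v) for v in proj(p,X)*5+2),2,(0,0,255),-1)
    cv2.imwrite(f'pics/{n}12.png',im[900:1500,1130:1930])
```

```text
t 24.35 tcp [645.9 177.6 250.9] cmd [645.6 177.8 251.7] tip [654.7  97.8  78.7] rotdiff [-0. -0.  0.] F [-2.1  3.9  1.4] op 0.3 q [ 0.22  0.74  1.56 -0.54  0.97  0.45]
```

View pics/top12.png

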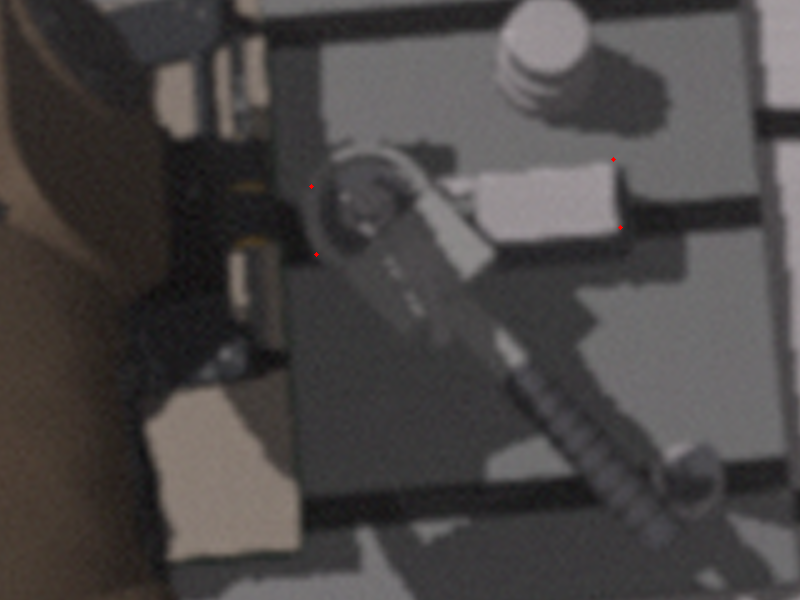

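Run:
```python
from h import *
ax=[np.cos(YAW),np.sin(YAW),0]
Q=Rt(YAW,-np.radians(25),ax)
plan([(pw(0,40,79.5),Q,0,3),(pw(0,55,82),Q,0,2),(pw(0,70,110),Q,0,2),(pw(0,90,200),Q,0,4),(pw(-120,20,240),Q,0,7)])
```

```text
18
[[[0.0,0.007,0.003,0.0,0.0,0.0,-1.0],[0.0,0.007,0.003,0.0,0.0,0.0,-1.0],[0.0,0.007,0.003,0.0,0.0,0.0,-1.0],[0.0,-0.035,-0.025,0.0,0.0,0.0,-1.0],[0.0,-0.035,-0.025,0.0,0.0,0.0,-1.0],[0.0,-0.041,-0.131,0.0,0.0,0.0,-1.0],[0.0,-0.041,-0.131,0.0,0.0,0.0,-1.0],[0.0,0.025,-0.431,0.0,0.0,0.0,-1.0],[0.0,0.025,-0.431,0.0,0.0,0.0,-1.0],[0.0,0.025,-0.431,0.0,0.0,0.0,-1.0],[0.0,0.025,-0.431,0.0,0.0,0.0,-1.0],[-0.4,0.293,-0.454,0.0,0.0,0.0,-1.0],[-0.4,0.293,-0.454,0.0,0.0,0.0,-1.0],[-0.4,0.293,-0.454,0.0,0.0,0.0,-1.0],[-0.4,0.293,-0.454,0.0,0.0,0.0,-1.0],[-0.4,0.293,-0.454,0.0,0.0,0.0,-1.0],[-0.4,0.293,-0.454,0.0,0.0,0.0,-1.0],[-0.4,0.293,-0.454,0.0,0.0,0.0,-1.0]]]
```

Call:
move_arm:
  rows:
    - [[0.0,0.007,0.003,0.0,0.0,0.0,-1.0],[0.0,0.007,0.003,0.0,0.0,0.0,-1.0],[0.0,0.007,0.003,0.0,0.0,0.0,-1.0],[0.0,-0.035,-0.025,0.0,0.0,0.0,-1.0],[0.0,-0.035,-0.025,0.0,0.0,0.0,-1.0],[0.0,-0.041,-0.131,0.0,0.0,0.0,-1.0],[0.0,-0.041,-0.131,0.0,0.0,0.0,-1.0],[0.0,0.025,-0.431,0.0,0.0,0.0,-1.0],[0.0,0.025,-0.431,0.0,0.0,0.0,-1.0],[0.0,0.025,-0.431,0.0,0.0,0.0,-1.0],[0.0,0.025,-0.431,0.0,0.0,0.0,-1.0],[-0.4,0.293,-0.454,0.0,0.0,0.0,-1.0],[-0.4,0.293,-0.454,0.0,0.0,0.0,-1.0],[-0.4,0.293,-0.454,0.0,0.0,0.0,-1.0],[-0.4,0.293,-0.454,0.0,0.0,0.0,-1.0],[-0.4,0.293,-0.454,0.0,0.0,0.0,-1.0],[-0.4,0.293,-0.454,0.0,0.0,0.0,-1.0],[-0.4,0.293,-0.454,0.0,0.0,0.0,-1.0]]

```text
time: 26.65
tool_pos: [529.6, 143.1, 410.9]
ee_rot: [2.701, 0.149, 0.032]
force: [-0.0, -0.1, 0.2]
opening: 0.6
```

Run:
```python
from h import *
st()
for n in('top','side'):
    p=grab(n); im=cv2.resize(p['frame'][:,:,::-1],None,fx=4,fy=4,interpolation=cv2.INTER_CUBIC)
    cv2.imwrite(f'pics/{n}13.png',im[680:1280,780:1580])
    for l,z in (('strap_nose',91),('screw_jack',0),('dial_gauge',0)):
        print(l,[(np.round(q['point'],1),round(q['confidence'],2),np.round(atz(p,q['point'],z),1)) for q in robot.place_of(p,l)[:2]])
print(pw(0,28,91))
```

```text
t 26.65 tcp [529.6 143.1 410.9] cmd [528.8 142.5 412.3] tip [538.3  63.2 238.7] rotdiff [-0.1 -0.  -0. ] F [-0.  -0.1  0.2] op 0.6 q [ 0.21  0.39  1.73 -0.49  1.11  0.34]
strap_nose []
screw_jack [(array([332.3, 195.2]), 0.67, array([752. , -21.7,   0. ])), (array([302.6, 232.9]), 0.4, array([649.9,  53.8,   0. ]))]
dial_gauge []
strap_nose [(array([285.4, 241.7]), 0.78, array([655.2,  89.7,  91. ])), (array([290.6, 224.2]), 0.21, array([700.9,  36.8,  91. ]))]
screw_jack [(array([304.7, 225.6]), 0.67, array([769.1, -62.1,   0. ]))]
dial_gauge [(array([237.1, 352.8]), 0.78, array([527.5, 326.2,   0. ]))]
[655.92743929  83.83090675  91.        ]
```

View pics/side13.png

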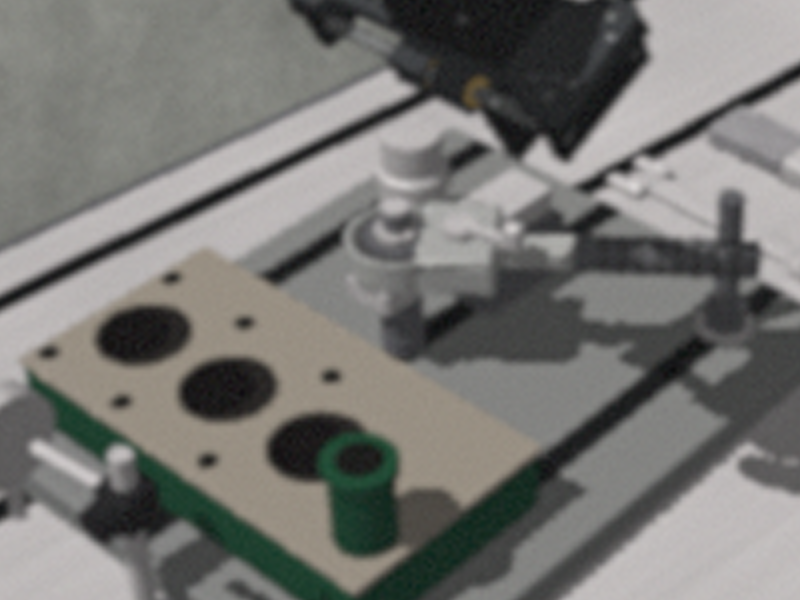

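View pics/top13.png

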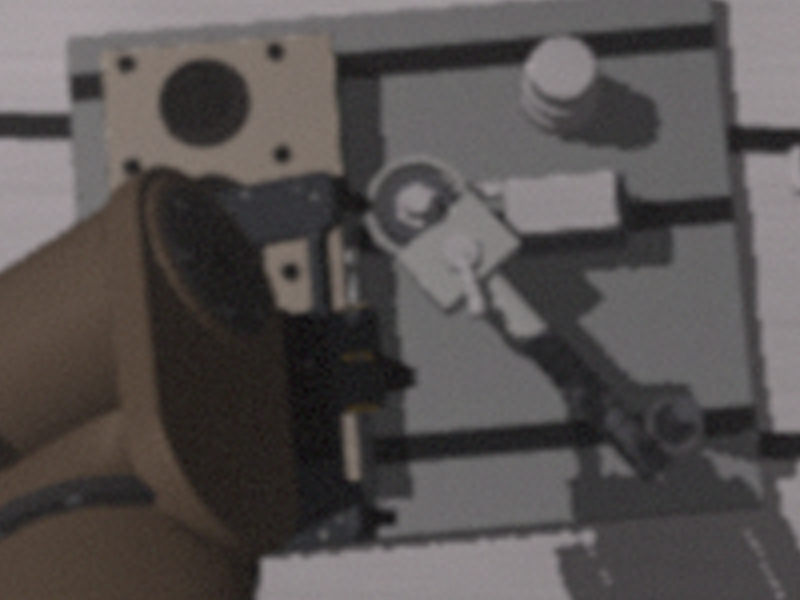

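The strap nose is now tucked under the ratchet head, clear of the casting. The reverser leans to the casting side, and the jack, gauge, spanner and brush are undisturbed. I'll hand the job in.

Run:
```python
from h import *
print(robot.finish_job())
```

```text
the job is handed in; nothing more can be done
None
```

The clamp is off the casting, and I handed the job in at about 27 s of the 64 s allowed.

- **Reverser:** I pushed the lever over to loosen with one finger. At the end of the push the handle clicked freely clockwise, and the last top view shows the lever leaning to the casting side.
- **Nut:** Three loosening strokes of the handle brought the strap up by about 5 mm, estimated from before and after side pictures. The heel needs 3 mm to come out of its block.
- **Strap:** I pushed the nose back about 38 mm with the closed fingers, against 3–4 N. The heel end in the top view put the nose at about y = 30 mm just before a last push of about 2 mm. That leaves it roughly 16 mm clear of the casting edge.
- **Last checks:** The arm stood clear with about 0 N on the wrist. The jack, the gauge and the other things lying around looked unmoved in the pictures.

Two checks were weak. After the push the network gave no strap nose in the top view, where the ratchet head and the gripper hide it. Its side-view fix was about y = 34 mm, a few mm short of my estimate but still clear of the casting. It also missed the gauge in the last top view because the arm was in front of it, but the side view put it within about 5 mm of where it first stood.

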